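# Show a guest which cup and which jar to take

## Robot

A 6-joint arm with a two-finger parallel gripper is mounted at the origin on a cart in front of the work surface, level with it; the furniture and walls round the work are solid. World frame = base frame: x ahead of the robot, y to its left, z up, the work surface at z = 0. Lengths are in m, angles in degrees, forces in N, time in s.
With the tool pointing down it reaches from about 0.425 to 0.925 m from the base axis. Payload 12.5 kg.
Tool frame: the origin (TCP) lies between the finger pads, 19 mm behind the fingertips; this is the grasp point; z points along the fingers, y is the line along which they close (so a half turn about z gives the same grasp; the last joint's range is limited). The gripper opens to 85 mm and grips with 20 to 120 N. Pads are 22 mm wide; open, the fingers measure 114 mm over their backs; the gripper's body (76 mm by 85 mm) begins 54 mm behind the grasp point. The pads swing forward as they close: fully open they stand 13 mm farther back than shut.
Start: joints at [65.856, 28.126, 89.318, -0, 62.55, -6.05], TCP at [0.194, 0.594, 0.25] pointing down, gripper open.
Joint ranges: [-177.58, 177.58], [-47.91, 125.51], [2.72, 160], [-65.01, 245.01], [3.68, 167.84], [-153.87, 153.87]. Speed limits (degrees/s): [127.2, 127.2, 159.86, 180, 180, 180].

## Interface

Orientations are given as a 3x3 rotation matrix whose columns are the frame's x, y, z axes.
In Python, from station import monitor, imaging, ticket, models gives the robot as it stands.
- The arm moves only by the tool send_rows, never from a script. Its argument "deltas" is a list that holds one entry, the list of rows, each a list of 5 numbers: the closure, from -1 (fully open) to 1 (shut), so that 0 is half open, then the shift along the world's x, y, z in mm, then the turn about the world's z in units of 6 degrees (1.0 is 6 degrees). A call has 1 to 12 rows; each row shifts and turns the commanded pose from where the row before left it; what a row does not reach is not made up. A row lasts 1/12 s, in which the tool goes at most 41.7 mm and 7.16 degrees, less where a joint would pass 70% of its speed; a pose out of reach is approached as far as the arm can. A call with a gripper value outside its range is refused whole. The fingers move at their own pace and stop on an object; "squeeze" is the grip in N (left out, the last holds). Time passes only in rows, so rows that do not move let the fingers close. It gives the time, the measured TCP pose, the force, the opening and the grip force at its end, in the units of the state.
- monitor.get_state(): the state, without advancing time (a new reading comes with each control period).
- imaging.get_image(name): name is "scene" or "top" or "wrist"; returns the picture (420x560x3 uint8, red, green, blue); there is no depth.
- imaging.camera_model(name): a dict with "fovy" (degrees; the focal length in pixels is half the picture's height over the tangent of half this angle, whatever the lens; pixels are square), "cx", "cy" (the principal point, pixels), "k1" (the pictures are not rectified: a ray, as slopes to the right and down, at radius r is drawn at 1 + k1 r^2 times it, then the intrinsics apply), "extrinsics" (4x4, takes a point from world to camera coordinates). Camera axes: x right, y down, z forward; pixel columns grow to the right and rows downward; lengths in m; the calibration is good to about 2 mm. A picture is of the moment at which its call begins: read the wrist's pose just before it. camera_model takes no time and is no camera call; for the wrist camera it gives the pose at the moment of the call.
- ticket.close_job(): hands the job in; it is judged then, once.
Trained networks look in the newest picture that a camera, given by its name, has taken for a name from the list of things; names that differ only in an ending like _2 or _b are one class to them, and where a whole thing is asked for, a point or a joint stands for the part that bears it (a point fixed in the world has none). Each returns a list of dicts, best first, with "p" (0 to 1); they miss things now and then, are a little off and sometimes report something else, mostly with a low value. They report only what shows in the picture. A call takes as long as a camera call.
- models.recognise(camera, label): "xy" ([column, row] in pixels, amid what is visible of it).
- models.pinpoint(camera, label): "xy" ([column, row] in pixels: a listed point, or the origin of a listed thing).
The state is a dict: "time_s": time; "qpos": joint angles; "dq": joint speeds; "joint_efforts": joint torques, N m; "position": TCP position; "ee_rot": TCP orientation; "ft_force": force on the tool from outside, world axes, zero at the start; "wrist_torque": the same for the moment, N m; "gripper_width": finger opening in m; "grip_force": force on a finger pad.
Only numpy, scipy, OpenCV 4.12 (cv2) and the standard library are available. Lean on these libraries where they do the work, as an engineer would, in place of code of your own. Each camera call takes 0.05 s, during which the arm holds its last target. There are 200 camera calls.

## Task

A guest wants a sweet coffee and asks what to take from the wooden hob cover. With the fingertips, from above, point at the middle of the one cup that stands the right way up, a couple of centimetres above its rim, and stay there for two full seconds; then raise the hand well clear of everything and point in the same way at the lid of the middle-sized of the three lidded glass jars by width, for two seconds, and finish there, still pointing. Touch nothing at any time, do not move anything, and do not point at the other cups and jars or pass low over them.

Things in the scene. Friction and masses are not known exactly. Their poses are not given: they have to be found in the camera images.
- cover: Wooden hob cover, 340 deep (x, away from the robot) x 420 wide (y) x 14 mm, on low feet, upper side 36 mm above z = 0. Fixed. Origin: centre of its underside. Cups and jars stand on it in changing places. A wall cabinet hangs over its rear half, underside at z = 0.58 m, front face from about (x 0.68, y -0.12) to (0.54, 0.39) m: keep the wrist in front of it.
- cup_upright: White china espresso cup with small grey specks and one loop handle, about 62 mm high, bowl about 60 mm across, standing the right way up, its open mouth (60 mm) on top. Loose. Origin: on its underside, on the upright line between bowl and handle; its z axis points up; the bowl's centre is 11 mm from it along the cup's own -y, the handle is on the +y side.
- cup_upright_top (a point): Centre of the open mouth of the upright cup, level with its rim, 62 mm above its underside. Its z axis points up.
- cup_inverted_a: White china espresso cup with small grey specks and one loop handle, about 62 mm high, bowl about 60 mm across, standing upside down, its flat foot on top. Loose. Origin: on its underside, on the upright line between bowl and handle; its z axis points up; the bowl's centre is 7 mm from it along the cup's own -y, the handle is on the +y side.
- cup_inverted_a_top (a point): Centre of the upturned foot of the first upside-down cup, about 63 mm above the board. Its z axis points up.
- cup_inverted_b: White china espresso cup with small grey specks and one loop handle, about 62 mm high, bowl about 60 mm across, standing upside down, its flat foot on top. Loose. Origin: on its underside, on the upright line between bowl and handle; its z axis points up; the bowl's centre is 10 mm from it along the cup's own -y, the handle is on the +y side.
- cup_inverted_b_top (a point): Centre of the upturned foot of the second upside-down cup, about 63 mm above the board. Its z axis points up.
- jar_small: The small jar: slim clear glass jar with a grey lid, 36 mm across and 66 mm high with its lid. Loose. Origin: centre of its underside.
- jar_small_top (a point): Centre of the small jar's lid, on its upper side, 66 mm above the board. Its z axis points up.
- jar_medium: The middle-sized jar: clear glass jar with a grey lid, 54 mm across and 80 mm high with its lid. Loose. Origin: centre of its underside.
- jar_medium_top (a point): Centre of the middle-sized jar's lid, on its upper side, 80 mm above the board. Its z axis points up.
- jar_wide: The wide jar: clear glass jar with a grey lid, 85 mm across and 75 mm high with its lid, near the middle of the board, behind the others. The three cups and two narrower jars stand in front, centres at least 80 mm apart. Loose. Origin: centre of its underside.
- jar_wide_top (a point): Centre of the wide jar's lid, on its upper side, 75 mm above the board. Its z axis points up.

How it is judged (in metres and radians):
On the way, in this order (a step that is already met when the one before it is completed fails the run):
1. the fingertips dwell just above the upright cup (horizontal distance between the grasp point and cup_upright_top below 0.03 m and z of the grasp point in the frame of cup_upright_top between 0.018 and 0.08 m), for 1.5 s.
2. then the fingertips dwell just above the lid of the middle-sized jar (horizontal distance between the grasp point and jar_medium_top below 0.03 m and z of the grasp point in the frame of jar_medium_top between 0.018 and 0.08 m), for 1.5 s.
At the end, for the whole second after the job is handed in: The tool point is still within 30 mm horizontally of the centre of the middle-sized jar's lid and 18 to 80 mm above it (fingertips up to about 60 mm over the lid), and none of the six cups and jars has moved more than 5 mm from where it stood (all of step 2 and distance of each of cup_upright, jar_small, cup_inverted_a, jar_medium, cup_inverted_b, jar_wide from where it was at the start of the episode below 0.005 m); the robot touches nothing.
It fails at once if the robot touches something (contact force between any of the fingers, the arm and anything else above 0.5 N).
It fails at once if a cup or jar is shifted or lifted by more than 8 mm (distance of any of cup_upright, jar_small, cup_inverted_a, jar_medium, cup_inverted_b, jar_wide from where it was at the start of the episode above 0.008 m).
It fails at once if the fingertips point at, or pass low over, a wrong cup or jar (tool point within 20 mm of its centre line and less than 60 mm above its top) ((horizontal distance between the grasp point and jar_small_top below 0.02 m and z of the grasp point in the frame of jar_small_top between -0.08 and 0.06 m) or (horizontal distance between the grasp point and cup_inverted_a_top below 0.02 m and z of the grasp point in the frame of cup_inverted_a_top between -0.08 and 0.06 m) or (horizontal distance between the grasp point and cup_inverted_b_top below 0.02 m and z of the grasp point in the frame of cup_inverted_b_top between -0.08 and 0.06 m) or (horizontal distance between the grasp point and jar_wide_top below 0.02 m and z of the grasp point in the frame of jar_wide_top between -0.08 and 0.06 m)).
It also fails if it takes over 35 s, if anything falls off the work surface, if the arm or the gripper's body presses on something with over 40 N, if the wrist force passes 120 N, or if a joint passes its speed limit or range.

## Working session

There is one attempt and no reset: what is moved stays moved. The work goes in short steps, Python scripts to look and compute and a tool call to move; the robot and the scene stay as the last step left them, time stands still between calls to the robot, and variables do not carry over. Pictures are saved under pics/ and viewed, at most 10 in all, crops included, and the job is handed in when it is done.

Besides the shell and the picture viewer there is one more tool, called after "Emit:" by a JSON object that holds its "name" and its "arguments", one argument or row to a line. send_rows: Moves the arm, as the interface text tells. Its arguments: {"type":"object","properties":{"deltas":{"type":"array","items":{"type":"array","items":{"type":"array","items":{"type":"number"}}}},"squeeze":{"type":"number"}},"required":["deltas"]}

```bash
mkdir -p pics; cat > h.py <<'E'
import numpy as np, cv2
from station import monitor, imaging, ticket, models
def ray(cam,xy):
    m=imaging.camera_model(cam); f=210/np.tan(np.radians(m["fovy"])/2)
    d=(np.array(xy)-[m["cx"],m["cy"]])/f; u=d.copy()
    for _ in range(30): u=d/(1+m["k1"]*(u@u))
    E=np.array(m["extrinsics"]); R,t=E[:3,:3],E[:3,3]
    return -R.T@t, R.T@np.append(u,1)
def at_z(cam,xy,z):
    o,d=ray(cam,xy); return (o+d*(z-o[2])/d[2])
E
python3 - <<'E'
from h import *
s=monitor.get_state(); print(s["time_s"],s["position"],s["gripper_width"])
H=dict(cup_upright_top=.098,cup_inverted_a_top=.099,jar_small_top=.102,jar_medium_top=.116,jar_wide_top=.111)
for c in("top","scene"):
    im=imaging.get_image(c); cv2.imwrite(f"pics/{c}0.png",im[:,:,::-1])
    print(c,"cam at",ray(c,[280,210])[0].round(3))
    for n,z in H.items():
        for r in models.pinpoint(c,n)[:4]: print(c,n,round(r["p"],2),np.round(r["xy"]),at_z(c,r["xy"],z).round(3))
E
```

```text
0.0 [0.19401125 0.59389895 0.2494229 ] 0.08556257189364933
top cam at [0.328 0.096 0.929]
top cup_upright_top 0.91 [237. 240.] [0.437 0.201 0.098]
top cup_inverted_a_top 0.96 [271. 241.] [0.441 0.126 0.099]
top jar_small_top 0.55 [205. 274.] [0.356 0.261 0.102]
top jar_medium_top 0.89 [343. 210.] [ 0.52  -0.025  0.116]
top jar_wide_top 0.63 [290. 163.] [0.619 0.099 0.111]
top jar_wide_top 0.6 [206. 275.] [0.354 0.257 0.111]
scene cam at [0.26  0.634 0.745]
scene cup_upright_top 0.8 [289. 256.] [0.435 0.197 0.098]
scene cup_inverted_a_top 0.84 [302. 224.] [0.44  0.123 0.099]
scene jar_small_top 0.91 [323. 298.] [0.353 0.257 0.102]
scene jar_small_top 0.62 [285. 180.] [0.508 0.032 0.102]
scene jar_medium_top 0.6 [287. 157.] [ 0.524 -0.018  0.116]
scene jar_wide_top 0.75 [219. 188.] [0.613 0.105 0.111]
scene jar_wide_top 0.5 [221. 215.] [0.58  0.164 0.111]
```

View pics/top0.png

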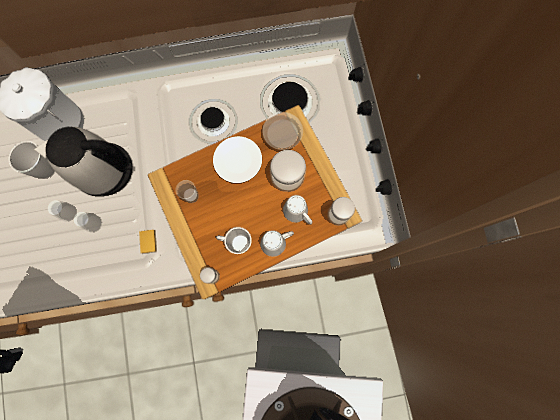

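View pics/scene0.png

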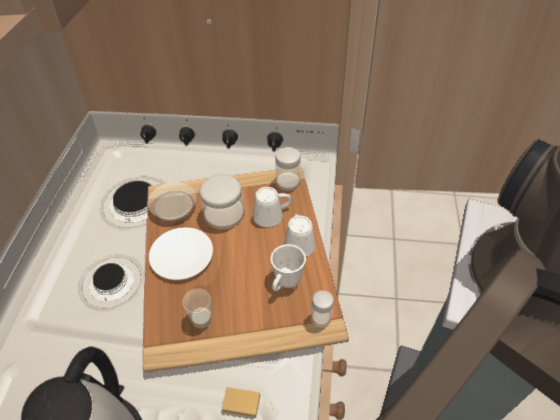

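The top view shows the open-mouthed cup at (237,240). The upside-down cups are at (272,241) and (295,205). The lidded jars are small (208,274), medium (343,210) and wide (288,168). The scene view agrees: upright cup at (289,262), medium jar at (288,160). This gives the upright cup's top at about (0.436, 0.199) and the medium lid at about (0.522, -0.022). I'll move high above the cup, closing the fingers on the way.

Emit:
{"name": "send_rows", "arguments": {
  "deltas": [
    [[1, 10, -16, 0, -0.4], [1, 20, -33, 0, -0.6], [1, 20, -33, 0, -0.6], [1, 20, -33, 0, -0.6], [1, 20, -33, 0, -0.6], [1, 20, -33, 0, -0.6], [1, 20, -33, 0, -0.6], [1, 20, -33, 0, -0.6], [1, 20, -33, 0, -0.6], [1, 20, -33, 0, -0.6], [1, 20, -33, 0, -0.6], [1, 20, -33, 0, -0.6]]
  ]
}}

```text
time_s: 1.6
position: [0.4247, 0.2134, 0.2503]
ee_rot: [[-0.496, 0.868, 0.001], [0.868, 0.496, 0.0], [-0.0, 0.001, -1.0]]
ft_force: [0.5, 0.6, 0.1]
gripper_width: -0.0001
grip_force: 0.0
```

Emit:
{"name": "send_rows", "arguments": {
  "deltas": [
    [[1, 10, -16, 0, -0.4], [1, 0, 0, 0, 0], [1, 0, 0, 0, 0], [1, 0, 0, 0, 0], [1, 0, 0, 0, 0], [1, 0, 0, 0, 0]]
  ]
}}

```text
time_s: 2.1
position: [0.4336, 0.1999, 0.2501]
ee_rot: [[-0.464, 0.886, 0.0], [0.886, 0.464, 0.0], [0.0, 0.0, -1.0]]
ft_force: [0.6, -1.1, 1.1]
gripper_width: -0.0002
grip_force: 0.0
```

```bash
python3 - <<'E'
from h import *
s=monitor.get_state(); print(s["time_s"],s["position"].round(4) if hasattr(s["position"],"round") else s["position"],s["gripper_width"],s["qpos"],s["ft_force"])
for z in (0.02,): 
  for p in [(398,255),(385,190),(410,240)]: print("wall",at_z("top",p,z).round(3))
print("inv_b",at_z("top",(296,203),.099).round(3))
im=imaging.get_image("wrist"); cv2.imwrite("pics/w1.png",im[:,:,::-1])
for n,z in dict(cup_upright_top=.098,cup_inverted_a_top=.099,jar_small_top=.102,jar_medium_top=.116).items():
    for r in models.pinpoint("wrist",n)[:3]: print(n,round(r["p"],2),np.round(r["xy"]),at_z("wrist",r["xy"],z).round(3))
E
```

```text
2.1 [0.4336 0.1999 0.2501] -0.0001856012954017225 [ 1.68205979e+01  1.61578876e+01  1.09340135e+02  4.88768884e-03
  5.44924308e+01 -1.07966399e+01] [ 0.6110052  -1.13126335  1.05306394]
wall [ 0.443 -0.178  0.02 ]
wall [ 0.602 -0.142  0.02 ]
wall [ 0.482 -0.206  0.02 ]
inv_b [0.531 0.078 0.099]
cup_upright_top 0.85 [292. 192.] [0.437 0.2   0.098]
cup_inverted_a_top 0.82 [253. 277.] [0.442 0.121 0.099]
jar_small_top 0.66 [222.  72.] [0.351 0.256 0.102]
jar_small_top 0.29 [237.  77.] [0.362 0.258 0.102]
```

View pics/w1.png

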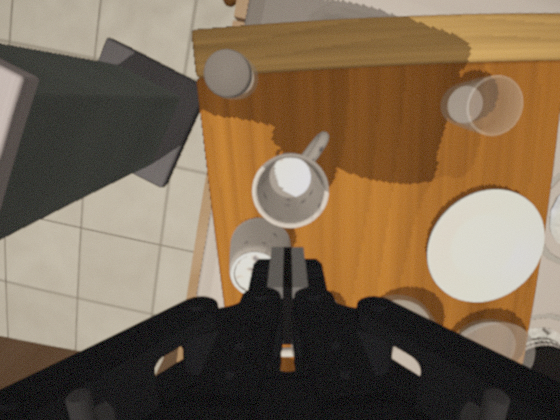

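The wrist view confirms an open cup with the white inside visible at (292,190). The measured top is (0.437, 0.200), and the arm is over it. Next I'll descend to about 45 mm above the rim (fingertips about 26 mm) and hold.

Emit:
{"name": "send_rows", "arguments": {
  "deltas": [
    [[1, 3, 0, -12, 0], [1, 0, 0, -20, 0], [1, 0, 0, -20, 0], [1, 0, 0, -20, 0], [1, 0, 0, -15, 0], [1, 0, 0, -12, 0], [1, 0, 0, -6, 0], [1, 0, 0, 0, 0], [1, 0, 0, 0, 0], [1, 0, 0, 0, 0], [1, 0, 0, 0, 0], [1, 0, 0, 0, 0]]
  ]
}}

```text
time_s: 3.35
position: [0.4373, 0.1992, 0.1456]
ee_rot: [[-0.462, 0.887, 0.001], [0.887, 0.462, 0.0], [-0.0, 0.001, -1.0]]
ft_force: [-0.0, -0.5, 0.4]
gripper_width: 0.0003
grip_force: 0.0
```

Emit:
{"name": "send_rows", "arguments": {
  "deltas": [
    [[1, 0, 0, 0, 0], [1, 0, 0, 0, 0], [1, 0, 0, 0, 0], [1, 0, 0, 0, 0], [1, 0, 0, 0, 0], [1, 0, 0, 0, 0], [1, 0, 0, 0, 0], [1, 0, 0, 0, 0], [1, 0, 0, 0, 0], [1, 0, 0, 0, 0], [1, 0, 0, 0, 0], [1, 0, 0, 0, 0]]
  ]
}}

```text
time_s: 4.35
position: [0.4371, 0.1991, 0.145]
ee_rot: [[-0.462, 0.887, 0.0], [0.887, 0.462, 0.0], [-0.0, 0.0, -1.0]]
ft_force: [-0.3, 0.2, 0.0]
gripper_width: -0.0003
grip_force: 0.0
```

Emit:
{"name": "send_rows", "arguments": {
  "deltas": [
    [[1, 0, 0, 0, 0], [1, 0, 0, 0, 0], [1, 0, 0, 0, 0], [1, 0, 0, 0, 0], [1, 0, 0, 0, 0], [1, 0, 0, 0, 0], [1, 0, 0, 0, 0], [1, 0, 0, 0, 0], [1, 0, 0, 0, 0], [1, 0, 0, 0, 0], [1, 0, 0, 0, 0], [1, 0, 0, 0, 0]]
  ]
}}

```text
time_s: 5.35
position: [0.4371, 0.1991, 0.145]
ee_rot: [[-0.462, 0.887, 0.0], [0.887, 0.462, 0.0], [0.0, 0.0, -1.0]]
ft_force: [0.3, 0.4, 0.7]
gripper_width: -0.0002
grip_force: 0.0
```

Emit:
{"name": "send_rows", "arguments": {
  "deltas": [
    [[1, 0, 0, 12, 0], [1, 0, 0, 20, 0], [1, 0, 0, 20, 0], [1, 0, 0, 20, 0], [1, 0, 0, 20, 0], [1, 0, 0, 15, 0], [1, 0, 0, 0, 0], [1, 0, 0, 0, 0]]
  ]
}}

```text
time_s: 6.02
position: [0.4371, 0.1991, 0.2523]
ee_rot: [[-0.462, 0.887, 0.001], [0.887, 0.462, 0.0], [-0.0, 0.001, -1.0]]
ft_force: [-0.7, 0.9, -0.7]
gripper_width: 0.0002
grip_force: 0.0
```

Emit:
{"name": "send_rows", "arguments": {
  "deltas": [
    [[1, 4, -11, 0, -0.3], [1, 8, -21, 0, -0.45], [1, 8, -21, 0, -0.45], [1, 8, -21, 0, -0.45], [1, 8, -21, 0, -0.45], [1, 8, -21, 0, -0.45], [1, 8, -21, 0, -0.45], [1, 8, -21, 0, -0.45], [1, 8, -21, 0, -0.45], [1, 8, -21, 0, -0.45], [1, 8, -16, 0, -0.3], [1, 0, 0, 0, 0]]
  ]
}}

```text
time_s: 7.02
position: [0.5219, -0.0199, 0.2506]
ee_rot: [[0.012, 1.0, -0.001], [1.0, -0.012, -0.0], [-0.0, -0.001, -1.0]]
ft_force: [0.4, 0.6, -0.1]
gripper_width: -0.0003
grip_force: 0.0
```

```bash
python3 - <<'E'
from h import *
s=monitor.get_state(); print(s["time_s"],s["position"],s["qpos"])
im=imaging.get_image("wrist"); cv2.imwrite("pics/w2.png",im[:,:,::-1])
for n,z in dict(jar_medium_top=.116,jar_small_top=.102,jar_wide_top=.111).items():
    for r in models.pinpoint("wrist",n)[:3]: print(n,round(r["p"],2),np.round(r["xy"]),at_z("wrist",r["xy"],z).round(3))
E
```

```text
7.0167 [ 0.52188593 -0.01992694  0.25058081] [-9.42417075e+00  1.97876167e+01  1.03530215e+02 -2.99121841e-02
  5.67595925e+01 -8.69655149e+00]
jar_medium_top 0.69 [291. 203.] [ 0.522 -0.023  0.116]
jar_wide_top 0.95 [418.  17.] [0.609 0.107 0.111]
```

View pics/w2.png

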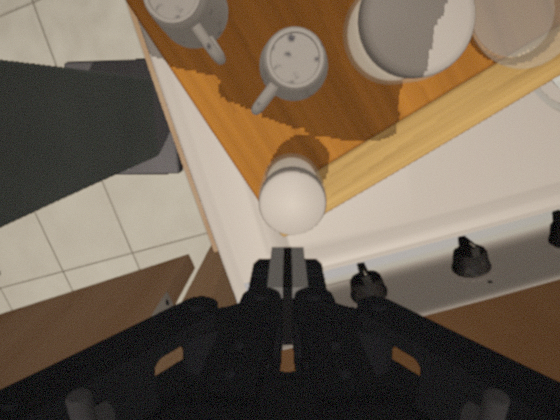

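The lid of the medium jar shows at (292,200), at about (0.522, -0.023). That matches the other measurements, so I'll descend and hold.

Emit:
{"name": "send_rows", "arguments": {
  "deltas": [
    [[1, 0, -2, -10, 0], [1, 0, 0, -20, 0], [1, 0, 0, -20, 0], [1, 0, 0, -18, 0], [1, 0, 0, -12, 0], [1, 0, 0, -6, 0], [1, 0, 0, 0, 0], [1, 0, 0, 0, 0], [1, 0, 0, 0, 0], [1, 0, 0, 0, 0], [1, 0, 0, 0, 0], [1, 0, 0, 0, 0]]
  ]
}}

```text
time_s: 8.22
position: [0.5212, -0.0189, 0.1665]
ee_rot: [[0.007, 1.0, 0.001], [1.0, -0.007, -0.0], [-0.0, 0.001, -1.0]]
ft_force: [0.5, -0.5, 0.6]
gripper_width: -0.0002
grip_force: 0.0
```

Emit:
{"name": "send_rows", "arguments": {
  "deltas": [
    [[1, 0, 0, 0, 0], [1, 0, 0, 0, 0], [1, 0, 0, 0, 0], [1, 0, 0, 0, 0], [1, 0, 0, 0, 0], [1, 0, 0, 0, 0], [1, 0, 0, 0, 0], [1, 0, 0, 0, 0], [1, 0, 0, 0, 0], [1, 0, 0, 0, 0], [1, 0, 0, 0, 0], [1, 0, 0, 0, 0]]
  ]
}}

```text
time_s: 9.22
position: [0.5211, -0.0189, 0.166]
ee_rot: [[0.007, 1.0, 0.0], [1.0, -0.007, -0.0], [0.0, 0.0, -1.0]]
ft_force: [-0.5, 0.2, -0.4]
gripper_width: -0.0003
grip_force: 0.0
```

Emit:
{"name": "send_rows", "arguments": {
  "deltas": [
    [[1, 0, 0, 0, 0], [1, 0, 0, 0, 0], [1, 0, 0, 0, 0], [1, 0, 0, 0, 0], [1, 0, 0, 0, 0], [1, 0, 0, 0, 0], [1, 0, 0, 0, 0], [1, 0, 0, 0, 0], [1, 0, 0, 0, 0], [1, 0, 0, 0, 0], [1, 0, 0, 0, 0], [1, 0, 0, 0, 0]]
  ]
}}

```text
time_s: 10.22
position: [0.5211, -0.0189, 0.166]
ee_rot: [[0.007, 1.0, 0.0], [1.0, -0.007, 0.0], [0.0, 0.0, -1.0]]
ft_force: [-0.7, 0.6, -0.5]
gripper_width: -0.0004
grip_force: 0.0
```

```bash
python3 - <<'E'
from h import *
s=monitor.get_state(); print(s["time_s"],s["position"],s["ft_force"])
p=s["position"]
if abs(p[0]-.522)<.012 and abs(p[1]+.022)<.012 and .145<p[2]<.18: print(ticket.close_job())
E
```

```text
10.2167 [ 0.52108624 -0.01888013  0.16602887] [-0.70285359  0.61447764 -0.45198061]
the job is handed in; nothing more can be done
None
```

The hand pointed at the upright cup for over two seconds, rose clear, and finished pointing about 3 cm above the medium jar's lid; the force readings showed no sign of contact, and I handed the job in but got no verdict back.

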